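Gauge an aluminium rail against the flip stop and centre-punch it

TASK

Mark the aluminium rail in the jig: flip the orange stop down, slide the rail along the fence until its end is hard up against the stop, and press the red cap of the automatic punch straight down until it snaps on the rail. Then let the punch spring back up and flip the stop back up, leaving the rail where it was marked and the other things on the bench alone.

Things in the scene. Friction and masses are not known exactly. Their poses are not given: they have to be found in the camera images.
- jig: Bench marking jig, fixed: dark steel base plate 18 mm thick (x -70..+100, y -195..+235 mm in its own frame). Origin on the table, z up. A channel for the rail runs along its y (x -42..0, floor 18 mm above the table, open above and at both ends) between a low front strip on the robot's side (top 24 mm above the table) and an aluminium fence behind (x 0..40, top 58 mm above the table).
- bush (a point): Centre of the bottom of the steel guide bush that holds the punch upright: 35 mm in diameter, 92 to 134 mm above the table, at jig x -20, y 0. A blue bracket 34 mm wide carries it: a column behind the fence (jig x 50..90, 130 mm high) and an arm over the channel (101 to 127 mm above the table).
- punch_cap (a point): Centre of the flat top of the automatic punch's red cap, 36 mm in diameter, 186 mm above the table at rest. The punch (brass barrel 17 mm in diameter, 140 mm long in all) slides upright in the bush against a light return spring (3 N at the start, 5 N at the end). Goes down as it is pressed.
- punch (a joint): How far the punch is pressed down, m: 0 up at rest, 0.022 at most (solid there). At about 8 mm its steel point meets the rail and starts to go back into the barrel against the main spring; with the rail under it, the push on the cap rises to about 18 N at about 15 mm, where it snaps and drops at once to about 11 N. Without the rail it does not snap. All springs back when let go.
- punch_hammer (a joint): The hammer inside the punch, m: 0 cocked; jumps to 0.006 as the punch snaps; goes back to 0 by itself when the punch is let go.
- punch_nose: Steel point at the lower end of the punch, 11 mm in diameter and tapered, 8 mm above the top of the rail when the punch is up. Origin at its tip while cocked; z up.
- stop_base: Grey clamp of the flip stop, 46 x 44 mm, fixed on top of the fence; its frame is parallel to the jig's. The two cheeks at the hinge are 36 mm wide over all and reach 31 mm above the fence.
- stop (a joint): Angle of the orange flip stop, rad: 0 is down across the channel, resting against its limit (points to the jig's -x, level); grows as it is flipped up and back over the fence; 2.5 is fully up, leaning back. Balances at about 1.8: above that it stays up by its weight, below it falls down. A light hinge (0.05 N m at most).
- stop_hinge (a point): On the hinge axis of the flip stop, which runs along the fence (jig y); 78 mm above the table, above the middle of the fence (jig x +20).
- stop_grip (a point): Point on the orange arm 55 mm from the hinge axis, good to pinch across its 16 mm thickness (fingers closing along jig y) or to push; turns with the arm: at angle a it is 55 mm x (-cos a, sin a) in jig x, z from the hinge. Arm 14 mm high, 80 mm long from the hinge, end turned up 16 mm as a thumb tab; a blade 16 mm thick hangs 24 to 56 mm from the hinge, to 57 mm below it when down.
- stop_face (a point): Fixed point where the middle of the rail's end face comes when the rail is hard against the lowered stop (on the blade's +y face, 28 mm above the table); axes parallel to the jig's.
- bar: Aluminium box-section rail, 200 x 40 x 20 mm, 0.26 kg (about), loose, lying in the jig's channel with its length along the jig's y. Origin at the centre of its underside. A blue patch on top is where the punch mark falls.
- bar_tip (a point): Centre of the rail's end face nearest the flip stop (its -y end), 10 mm above its underside.
- bar_tail (a point): Centre of the rail's other end face (+y end), the one to push; 10 mm above its underside. The rail slides on its own with 1 to 3 N.
- bottle: Clear water bottle with blue cap, 64 mm in diameter, 190 mm tall, standing; a bystander.
- screwdriver: Screwdriver with red handle, 180 mm long, lying to the robot's right; a bystander.
- motor: Black motor on an 80 x 70 mm foot, 100 mm tall, standing to the robot's right; a bystander.
Mind the look-alikes: they are no part of the job. There is more than one size of the bar; the one meant has the size given above.

How it is judged (in metres and radians):
On the way, in this order (a step that is already met when the one before it is completed fails the run):
1. the stop is flipped down across the channel while the rail is still clear of it (value of joint stop below 0.06 rad and y of bar_tip in the frame of stop_face above 0.01 m), for 0.1 s.
2. the rail's end is against the lowered stop, within 2 mm (value of joint stop below 0.06 rad and y of bar_tip in the frame of stop_face below 0.002 m and distance between bar_tip and stop_face below 0.005 m), for 0.2 s.
3. the punch trips on the rail (its hammer has jumped) with the rail within 2 mm of the lowered stop (all of step 2 and value of joint punch_hammer above 0.005 m and contact force between punch_nose and bar above 0.5 N), for 0.02 s.
At the end, for the whole second after the job is handed in: The stop is up (beyond 2.15 rad) and still, the punch has sprung back (within 3 mm, its hammer back within 2 mm), and the rail lies at rest in the channel with its end within 4 mm of where the stop gauged it (6 mm in all directions together) (value of joint stop above 2.15 rad and value of joint punch below 0.003 m and value of joint punch_hammer below 0.002 m and y of bar_tip in the frame of stop_face below 0.004 m and distance between bar_tip and stop_face below 0.006 m and linear speed of bar below 0.01 m/s and velocity of joint stop between -0.1 and 0.1 rad/s); the robot touches nothing.
It fails at once if a bystander is moved by more than 20 mm (distance of any of bottle, screwdriver, motor from where it was at the start of the episode above 0.02 m).
It also fails if it takes over 69 s, if anything falls off the work surface, if the arm or the gripper's body presses on something with over 40 N, if the wrist force passes 120 N, or if a joint passes its speed limit or range.

ROBOT

A 7-joint arm with a two-finger parallel gripper is mounted at the origin on the work surface. World frame = base frame: x ahead of the robot, y to its left, z up, the work surface at z = 0. Lengths are in mm, angles in rad, forces in N, time in s.
With the tool pointing down it reaches from about 400 to 875 mm from the base axis. Payload 4.4 kg.
Tool frame: the origin (TCP) lies midway between the tips of the shut fingers; the grasp point (between the pads) lies 19 mm behind it; z points along the fingers, y is the line along which they close (so a half turn about z gives the same grasp; the last joint's range is limited). The gripper opens to 85 mm and grips with 20 to 120 N. Pads are 22 mm wide; open, the fingers measure 114 mm over their backs; the gripper's body (76 mm by 85 mm) begins 54 mm behind the grasp point. The pads swing forward as they close: fully open they stand 13 mm farther back than shut.
Start: joints at [-1.199, 0.628, 0.038, 1.517, -0.027, 0.996, -0.02], TCP at [275.545, 588.721, 231.313] pointing down, gripper open.
Joint ranges: [-3.06, 3.06], [-0.37, 2.12], [-1.25, 1.32], [0.18, 2.47], [-1.1, 4.24], [0.23, 1.98], [-2.94, 2.94]. Speed limits (rad/s): [2.57, 2.57, 3.14, 3.14, 3.14, 3.14, 3.14].

INTERFACE

Orientations are given as a rotation vector (axis times angle).
In Python, from rig import sensors, read_camera, ticket gives the robot as it stands.
- The arm moves only by the tool drive_tool, never from a script. Its argument "plan" is a list of rows, each an object with "twist": the turn, a rotation vector about the tool's x, y, z in units of 6 degrees (1.0 is 6 degrees), a list of three; "offset": the shift along the tool's x, y, z in units of 50 mm (1.0 is 50 mm), a list of three; "grip": the opening, from 0 (shut) to 1 (fully open). A call has 1 to 10 rows; each row shifts and turns the commanded pose from where the row before left it, along the tool's axes as they then stand; what a row does not reach is not made up. A row lasts 1/8 s, in which the tool goes at most 62.5 mm and 10.7 degrees, less where a joint would pass 70% of its speed; a pose out of reach is approached as far as the arm can. A call is refused whole if a number of a shift passes 1 or a number of a turn 1, either way. A call with a gripper value outside its range is refused whole. The fingers move at their own pace and stop on an object; "grip_force" is the grip in N (left out, the last holds). Time passes only in rows, so rows that do not move let the fingers close. It gives the time, the measured TCP pose, the force, the opening and the grip force at its end, in the units of the state.
- sensors.get_state(): the state, without advancing time (a new reading comes with each control period).
- read_camera(name): name is "side" or "top"; returns a dict with "frame" (400x640x3 uint8, red, green, blue), "fx", "fy", "cx", "cy" (pixels), "xyz" and "orientation" of the camera in the world. Camera axes: x right, y down, z forward; pixel columns grow to the right and rows downward; lengths in mm; the calibration is good to about 2 mm. A picture is of the moment at which its call begins. There is no depth.
- ticket.finish_job(): hands the job in; it is judged then, once.
The state is a dict: "clock": time; "joint_pos": joint angles; "joint_vel": joint speeds; "joint_efforts": joint torques, N m; "tool_pos": TCP position; "tool_rot": TCP orientation; "ft_force": force on the tool from outside, world axes, zero at the start; "moment": the same for the moment, N m; "grip_width": opening from 0.0 (shut) to 1.0 (fully open); "finger_force": force on a finger pad.
Only numpy, scipy, OpenCV 4.12 (cv2) and the standard library are available. Lean on these libraries where they do the work, as an engineer would, in place of code of your own. Each camera call takes 0.05 s, during which the arm holds its last target. There are 200 camera calls.

## Working session

There is one attempt and no reset: what is moved stays moved. The work goes in short steps, Python scripts to look and compute and a tool call to move; the robot and the scene stay as the last step left them, time stands still between calls to the robot, and variables do not carry over. Pictures are saved under pics/ and viewed, at most 10 in all, crops included, and the job is handed in when it is done.

Besides the shell and the picture viewer there is one more tool, called as name([rows], argument=value, ...), one row to a line, values as JSON. drive_tool: Moves the arm, as the interface text tells. Its arguments: {"type":"object","properties":{"plan":{"type":"array","items":{"type":"object","properties":{"twist":{"type":"array","items":{"type":"number"}},"offset":{"type":"array","items":{"type":"number"}},"grip":{"type":"number"}}}},"grip_force":{"type":"number"}},"required":["plan"]}

```bash
ls; mkdir -p pics
cat > h.py <<'E'
import numpy as np, cv2
from scipy.spatial.transform import Rotation as R
from rig import sensors, read_camera, ticket
def ray(c,u,v):
    d=R.from_rotvec(c["orientation"]).apply([(u-c["cx"])/c["fx"],(v-c["cy"])/c["fy"],1]); return np.array(c["xyz"]),d
def onplane(c,u,v,z):
    o,d=ray(c,u,v); return o+d*(z-o[2])/d[2]
def proj(c,p):
    q=R.from_rotvec(c["orientation"]).inv().apply(np.array(p)-c["xyz"]); return q[...,0]/q[...,2]*c["fx"]+c["cx"],q[...,1]/q[...,2]*c["fy"]+c["cy"]
E
python3 - <<'E'
from h import *
for n in("side","top"):
    c=read_camera(n); cv2.imwrite(f"pics/{n}0.png",c["frame"][:,:,::-1]); print({k:c[k] for k in c if k!="frame"})
s=sensors.get_state();print(s)
E
```

```text
pics
{'fx': 384.54791946351435, 'fy': 384.54791946351435, 'cx': 321.06317361947896, 'cy': 197.9812203976552, 'xyz': array([ 292.73505676, -857.86340444,  905.93345621]), 'orientation': array([-2.25007825,  0.32441371, -0.13818439])}
{'fx': 443.76340846752595, 'fy': 443.76340846752595, 'cx': 320.0062597206411, 'cy': 196.36200213620336, 'xyz': array([ 431.95686099,   38.75819824, 1541.56716592]), 'orientation': array([-2.19337429,  2.17600333, -0.09513851])}
{'clock': 0.1, 'joint_pos': array([-1.1988249 ,  0.62927345,  0.03841716,  1.51825242, -0.02698691,
        0.99631866, -0.02000703]), 'joint_vel': array([ 0.00121829, -0.00101153,  0.00122621, -0.00288607, -0.00179882,
       -0.00017995,  0.00048097]), 'joint_efforts': array([ 3.30269773e-03, -5.64537013e+01,  1.23045165e+00, -1.93976605e+01,
        1.12474296e-02,  5.39850531e-03, -7.58876098e-06]), 'tool_pos': array([275.27270781, 588.21460919, 230.4726907 ]), 'tool_rot': array([-6.82057741e-01, -3.06628586e+00,  2.66405002e-03]), 'ft_force': array([ 0.69845806, -0.33703242, -0.39547061]), 'moment': array([-0.00118071,  0.02478541, -0.00711255]), 'finger_force': 0.0, 'grip_width': 0.9991905511741682}
```

View pics/side0.png

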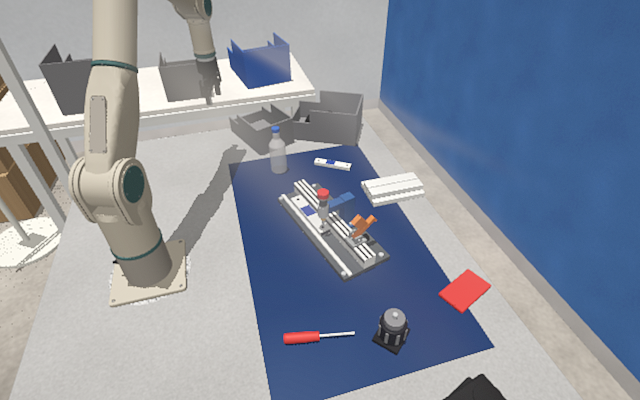

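View pics/top0.png

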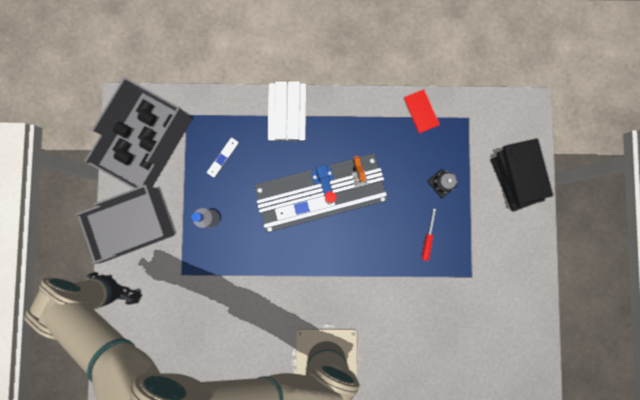

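The side view shows the cap at about (323,193), the orange stop at (361,225) and the rail patch at (309,211). The top view shows the cap at (330,198), the stop at (360,170) and the rail patch at (302,208); the jig runs at a slant from (258,205) to (385,175).

Run:
```python
from h import *
t=read_camera("top"); s=read_camera("side")
def blob(c,lo,hi,box):
    h=cv2.cvtColor(c["frame"],cv2.COLOR_RGB2HSV); m=cv2.inRange(h,np.array(lo),np.array(hi))
    if lo[0]==0 and hi[0]<6: m|=cv2.inRange(h,np.array((174,)+tuple(lo[1:])),np.array((180,)+tuple(hi[1:])))
    k=np.zeros_like(m); a,b,e,f=box; k[b:f,a:e]=m[b:f,a:e]
    n,l,st,ce=cv2.connectedComponentsWithStats(k); i=1+np.argmax(st[1:,4]); return ce[i],st[i]
def tri(a,b):
    (o1,d1),(o2,d2)=ray(t,*a),ray(s,*b); A=np.stack([d1,-d2],1); k=np.linalg.lstsq(A,o2-o1,rcond=None)[0]
    p,q=o1+d1*k[0],o2+d2*k[1]; return (p+q)/2,np.linalg.norm(p-q)
ct,cs=blob(t,(0,150,90),(5,255,255),(310,180,350,215)),blob(s,(0,150,90),(5,255,255),(305,180,340,215))
print("cap",ct,cs,tri(ct[0],cs[0]),onplane(t,*ct[0],186))
p=blob(t,(105,120,60),(125,255,255),(290,200,316,218)); print("patch",p,onplane(t,*p[0],38))
o=blob(t,(6,120,90),(18,255,255),(340,150,380,195)); print("stop",o)
for n,c,b in(("top",t,(250,145,390,240)),("side",s,(270,170,395,285))):
    cr=c["frame"][b[1]:b[3],b[0]:b[2],::-1]; f=5.5 if n=="top" else 5
    cv2.imwrite(f"pics/{n}z.png",cv2.resize(cr,None,fx=f,fy=f,interpolation=cv2.INTER_CUBIC))
```

```text
cap (array([330.2, 196.6]), array([325, 192,  11,  10,  85], dtype=int32)) (array([325.125, 190.375]), array([322, 189,   6,   5,   8], dtype=int32)) (array([542.334176  ,  -3.38639928, 186.9520116 ]), np.float64(6.649901250351212)) [539.15415935  -2.68335168 186.        ]
patch (array([301.17117117, 207.44144144]), array([295, 202,  14,  12, 111], dtype=int32)) [513.16581502  91.03553182  38.        ]
stop (array([359.11805556, 168.22222222]), array([354, 156,  12,  26, 144], dtype=int32))
```

View pics/topz.png

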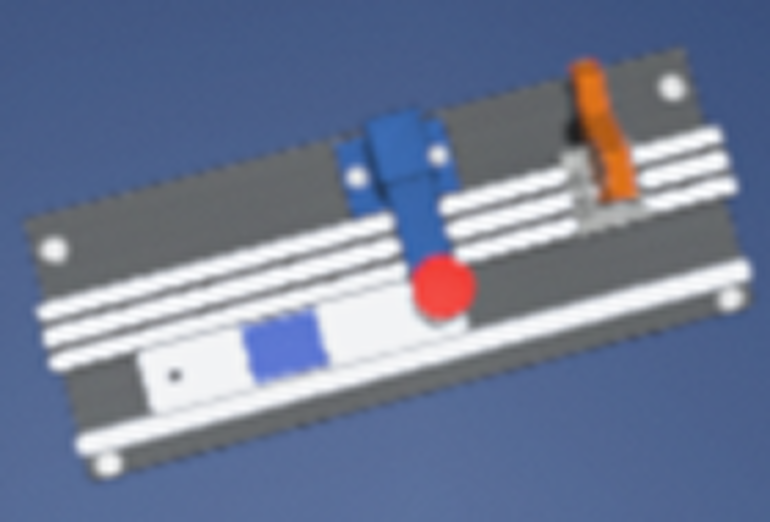

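View pics/sidez.png

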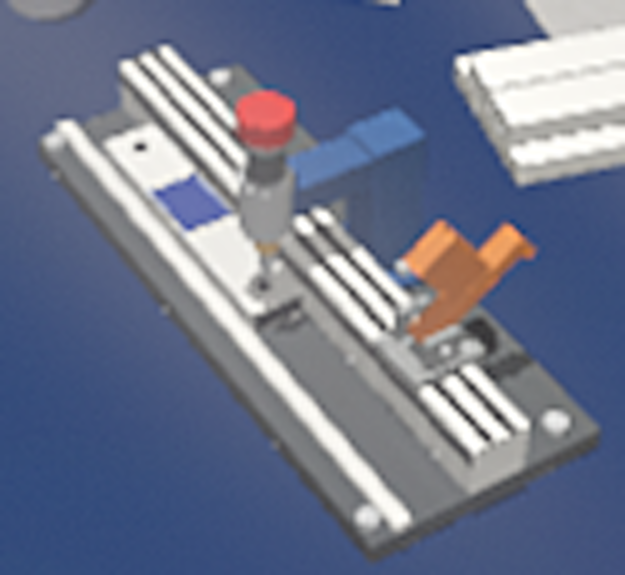

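Crop views: the stop is up. In the top crop, the base corners are near (25,217), (685,48), (750,308) and (95,480), the rail tail edge is at about (145,382), the tip edge is at about (465,315) and the orange root is at (620,195). The side crop shows a bare channel under the stop.

Run:
```python
from h import *
t=read_camera("top"); sd=read_camera("side")
f=lambda u,v:(250+(u+.5)/5.5-.5,145+(v+.5)/5.5-.5)
g=lambda u,v:(270+(u+.5)/5-.5,170+(v+.5)/5-.5)
P=[onplane(t,*f(*q),z) for q,z in (((25,217),18),((685,48),18),((752,306),18),((95,482),18),((444,287),186))]
J=np.array([(100,235),(100,-195),(-70,-195),(-70,235),(-20,0)],float); W=np.array(P)[:,:2]
w=np.array([1,1,1,1,2.]); w/=w.sum()
jm,wm=w@J,w@W; H=((J-jm)*w[:,None]).T@(W-wm); th=np.arctan2(H[0,1]-H[1,0],H[0,0]+H[1,1])
Rm=np.array([[np.cos(th),-np.sin(th)],[np.sin(th),np.cos(th)]]); o=wm-Rm@jm
print("yaw",np.degrees(th),"o",o,"res",(W-(J@Rm.T+o)).round(1).tolist())
np.savez("jig.npz",th=th,o=o)
inv=lambda p:((p[:2]-o)@Rm).round(1)
for n,q,z in(("tailtop",(138,352),38),("tailbot",(155,412),38),("tip",(465,325),38),("clampL",(563,155),70),("clampBR",(640,215),58),("clampBL",(580,232),58),("tabtop",(588,62),126),("bladeend",(620,197),148)):
    print(n,inv(onplane(t,*f(*q),z)))
h=cv2.cvtColor(t["frame"],cv2.COLOR_RGB2HSV); m=cv2.inRange(h,(6,120,90),(18,255,255)); m[:,:340]=0;m[:,385:]=0;m[:150]=0;m[200:]=0
for v in range(154,184,3):
    us=np.where(m[v])[0]
    if len(us): print(v,us.min(),us.max(),[inv(onplane(t,us.mean(),v,z)).tolist() for z in(115,145)])
# check: project jig model points to side
for n,p in(("cap",(-20,0,186)),("C",(-70,-195,18)),("D",(-70,235,18)),("B",(100,-195,18))):
    x=np.r_[Rm@p[:2]+o,p[2]]; u,v=proj(sd,x); print(n,x.round(1),((u-269.5)*5-.5).round(),((v-169.5)*5-.5).round())
```

```text
yaw 15.188512265879176 o [557.85143544   2.2158677 ] res [[0.9, -0.5], [-0.9, 0.1], [0.1, 3.0], [-0.3, -2.6], [0.1, -0.0]]
tailtop [ -0.8 185.2]
tailbot [-39.3 184.2]
tip [-35.9 -14. ]
clampL [ 47.3 -96.5]
clampBR [   1.  -133.8]
clampBL [  0.2 -95.6]
tabtop [  90.6 -118.7]
bladeend [   7.1 -113.1]
157 354 358 [[89.0, -117.6], [84.8, -113.7]]
160 354 359 [[79.1, -116.6], [75.1, -112.7]]
163 355 360 [[68.8, -117.2], [65.0, -113.3]]
166 355 361 [[58.9, -116.2], [55.3, -112.3]]
169 356 362 [[48.6, -116.8], [45.2, -112.9]]
172 358 363 [[37.9, -118.9], [34.7, -115.0]]
175 360 364 [[27.2, -121.1], [24.3, -117.1]]
178 360 364 [[17.8, -118.5], [15.0, -114.6]]
181 360 360 [[10.0, -109.7], [7.4, -105.9]]
cap [538.6  -3.  186. ] 266.0 107.0
C [ 541.4 -204.3   18. ] 371.0 544.0
D [428.7 210.7  18. ] 38.0 137.0
B [ 705.4 -159.8   18. ] 603.0 426.0
```

drive_tool([
  {"twist": [0,0,-0.96],"offset": [0,0,-0.3],"grip": 0},
  {"twist": [0,0,-0.96],"offset": [0,0,-0.3],"grip": 0},
  {"twist": [0,0,-0.96],"offset": [0,0,-0.3],"grip": 0},
  {"twist": [0,0,-0.96],"offset": [0,0,-0.3],"grip": 0},
  {"twist": [0,0,-0.96],"offset": [0,0,-0.3],"grip": 0},
  {"twist": [0,0,-0.96],"offset": [0,0,-0.3],"grip": 0},
  {"twist": [0,0,-0.96],"offset": [0,0,0],"grip": 0},
  {"twist": [0,0,0],"offset": [0,0,0],"grip": 0},
])

```text
clock: 1.3
tool_pos: [275.6, 588.6, 321.3]
tool_rot: [0.415, -3.114, -0.0]
ft_force: [0.1, 0.2, -0.6]
grip_width: 0.001
finger_force: 0.0
```

```bash
cat > st.py <<'E'
from h import *
import sys
def show(tgt=None):
    z=np.load("jig.npz"); th,o=z["th"],z["o"]; c,s=np.cos(th),np.sin(th); Rm=np.array([[c,-s],[s,c]])
    S=sensors.get_state(); p=S["tool_pos"]; j=np.r_[(p[:2]-o)@Rm,p[2]]
    T=R.from_rotvec(S["tool_rot"]); ideal=R.from_matrix(np.array([[-c,-s,0],[-s,c,0],[0,0,-1.]])
      ); ideal=R.from_matrix(np.stack([np.r_[-Rm[:,0],0],np.r_[Rm[:,1],0],[0,0,-1]],1))
    print("t",S["clock"],"jig",j.round(1),"F",S["ft_force"].round(1),"grip",round(S["grip_width"],3),"q",S["joint_pos"].round(2))
    print("twist fix units",((T.inv()*ideal).as_rotvec(degrees=True)/6).round(2))
    if tgt is not None:
        d=np.array(tgt)-j; w=np.r_[Rm@d[:2],d[2]]; print("offset units",(T.inv().apply(w)/50).round(2))
if __name__=="__main__": show([float(a) for a in sys.argv[1:4]] if len(sys.argv)>3 else None)
E
python3 st.py 130 -116 320
```

```text
t 1.3 jig [-118.8  639.8  321.3] F [ 0.1  0.2 -0.6] grip 0.001 q [-1.09  0.56 -0.15  1.39  0.08  1.2   0.59]
twist fix units [ 0. -0. -0.]
offset units [ -4.98 -15.12   0.02]
```

drive_tool([
  {"twist": [0,0,0],"offset": [-0.28,-0.84,0],"grip": 0},
  {"twist": [0,0,0],"offset": [-0.28,-0.84,0],"grip": 0},
  {"twist": [0,0,0],"offset": [-0.28,-0.84,0],"grip": 0},
  {"twist": [0,0,0],"offset": [-0.28,-0.84,0],"grip": 0},
  {"twist": [0,0,0],"offset": [-0.28,-0.84,0],"grip": 0},
  {"twist": [0,0,0],"offset": [-0.28,-0.84,0],"grip": 0},
  {"twist": [0,0,0],"offset": [-0.28,-0.84,0],"grip": 0},
  {"twist": [0,0,0],"offset": [-0.28,-0.84,0],"grip": 0},
  {"twist": [0,0,0],"offset": [-0.28,-0.84,0],"grip": 0},
])

```text
clock: 2.42
tool_pos: [497.0, 255.8, 321.1]
tool_rot: [0.413, -3.114, 0.0]
ft_force: [0.8, 0.2, 0.3]
grip_width: -0.0
finger_force: 0.0
```

drive_tool([
  {"twist": [0,0,0],"offset": [-0.28,-0.84,0],"grip": 0},
  {"twist": [0,0,0],"offset": [-0.28,-0.84,0],"grip": 0},
  {"twist": [0,0,0],"offset": [-0.28,-0.84,0],"grip": 0},
  {"twist": [0,0,0],"offset": [-0.28,-0.84,0],"grip": 0},
  {"twist": [0,0,0],"offset": [-0.28,-0.84,0],"grip": 0},
  {"twist": [0,0,0],"offset": [-0.28,-0.84,0],"grip": 0},
  {"twist": [0,0,0],"offset": [-0.28,-0.84,0],"grip": 0},
  {"twist": [0,0,0],"offset": [-0.28,-0.84,0],"grip": 0},
  {"twist": [0,0,0],"offset": [-0.28,-0.84,0],"grip": 0},
  {"twist": [0,0,0],"offset": [0,0,0],"grip": 0},
])

```text
clock: 3.68
tool_pos: [717.8, -79.8, 319.7]
tool_rot: [0.404, -3.114, 0.005]
ft_force: [-0.3, -0.7, -1.1]
grip_width: -0.0
finger_force: 0.0
```

```bash
python3 st.py 130 -116 103
```

```text
t 3.675 jig [ 132.9 -121.1  319.7] F [-0.3 -0.7 -1.1] grip -0.0 q [ 0.08  0.68 -0.02  1.15  0.02  1.31  1.89]
twist fix units [-0.03 -0.02 -0.07]
offset units [0.05 0.11 4.33]
```

drive_tool([
  {"twist": [0,0,0],"offset": [0,0.05,0.72],"grip": 0},
  {"twist": [0,0,0],"offset": [0,0.05,0.72],"grip": 0},
  {"twist": [0,0,0],"offset": [0,0,0.72],"grip": 0},
  {"twist": [0,0,0],"offset": [0,0,0.72],"grip": 0},
  {"twist": [0,0,0],"offset": [0,0,0.72],"grip": 0},
  {"twist": [0,0,0],"offset": [0,0,0.72],"grip": 0},
  {"twist": [0,0,0],"offset": [0,0,0],"grip": 0},
  {"twist": [0,0,0],"offset": [0,0,0],"grip": 0},
])

```text
clock: 4.68
tool_pos: [716.9, -69.1, 106.7]
tool_rot: [-0.416, 3.112, -0.0]
ft_force: [0.6, -0.1, -0.2]
grip_width: -0.001
finger_force: 0.0
```

```bash
python3 st.py 62 -116 103
```

```text
t 4.675 jig [ 134.8 -110.5  106.7] F [ 0.6 -0.1 -0.2] grip -0.001 q [ 0.07  0.86 -0.03  1.4   0.03  0.88  1.87]
twist fix units [-0.    0.02  0.01]
offset units [ 1.46 -0.11  0.07]
```

drive_tool([
  {"twist": [0,0,0],"offset": [0.2,-0.1,0],"grip": 0},
  {"twist": [0,0,0],"offset": [0.2,0,0],"grip": 0},
  {"twist": [0,0,0],"offset": [0.2,0,0],"grip": 0},
  {"twist": [0,0,0],"offset": [0.2,0,0],"grip": 0},
  {"twist": [0,0,0],"offset": [0.2,0,0],"grip": 0},
  {"twist": [0,0,0],"offset": [0.2,0,0],"grip": 0},
  {"twist": [0,0,0],"offset": [0.2,0,0],"grip": 0},
  {"twist": [0,0,0],"offset": [0.2,0,0],"grip": 0},
  {"twist": [0,0,0],"offset": [0.15,0,0],"grip": 0},
  {"twist": [0,0,0],"offset": [0,0,0],"grip": 0},
])

```text
clock: 5.92
tool_pos: [646.2, -94.2, 115.1]
tool_rot: [-0.419, 3.084, -0.004]
ft_force: [17.8, 11.3, 54.0]
grip_width: 0.004
finger_force: 0.1
```

```bash
python3 st.py
python3 - <<'E'
from h import *
for n in("side",):
    c=read_camera(n)["frame"][150:290,260:400,::-1]
    cv2.imwrite("pics/s1.png",cv2.resize(c,None,fx=4,fy=4,interpolation=cv2.INTER_CUBIC))
E
```

```text
t 5.925 jig [  60.  -116.2  115.1] F [17.8 11.3 54. ] grip 0.004 q [ 0.13  0.75 -0.04  1.64  0.04  0.72  1.91]
twist fix units [-0.06  0.28  0.05]
```

View pics/s1.png

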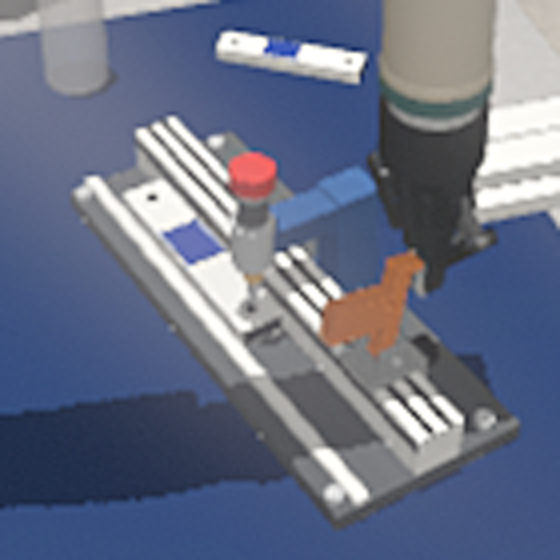

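The side view shows the stop nearly upright: the tab at (405,260) is bearing on the gripper above the finger tips, and the upward force is 54 N. I'll raise the tool to relieve it, then push on.

drive_tool([
  {"twist": [0,0,0],"offset": [-0.05,0,-0.25],"grip": 0},
  {"twist": [0,0,0],"offset": [0,0,-0.25],"grip": 0},
  {"twist": [0,0,0],"offset": [0,0,0],"grip": 0},
])

```text
clock: 6.35
tool_pos: [635.0, -97.4, 130.9]
tool_rot: [-0.415, 3.114, -0.001]
ft_force: [-0.1, 1.1, -1.1]
grip_width: -0.0
finger_force: 0.0
```

```bash
python3 st.py 45 -116 140
```

```text
t 6.35 jig [  48.4 -116.3  130.9] F [-0.1  1.1 -1.1] grip -0.0 q [ 0.13  0.73 -0.04  1.63  0.04  0.78  1.91]
twist fix units [-0.  0.  0.]
offset units [ 0.07  0.01 -0.18]
```

```bash
cat > stp.py <<'E'
from h import *
z=np.load("jig.npz"); th,o=z["th"],z["o"]; c,s=np.cos(th),np.sin(th); Rm=np.array([[c,-s],[s,c]])
d=read_camera("side"); h=cv2.cvtColor(d["frame"],cv2.COLOR_RGB2HSV); m=cv2.inRange(h,(6,120,90),(18,255,255)); m[:180]=0;m[280:]=0;m[:,:300]=0;m[:,400:]=0
v,u=np.where(m); print("orange",len(u),u.mean(),v.mean(),u.min(),u.max(),v.min(),v.max())
for a in(0,.5,1,1.5,1.8,2.0,2.2,2.5):
    f=lambda l,b:np.r_[Rm@np.array([20-l*np.cos(a)-b*np.sin(a),-116])+o,78+l*np.sin(a)-b*np.cos(a)]
    q=np.array([proj(d,f(l,b)) for l,b in((12,0),(80,0),(80,-16),(24,57),(56,57))]); print(a,q.min(0).round(),q.max(0).round())
E
python3 stp.py
```

```text
orange 157 349.56050955414014 228.7579617834395 335 357 217 243
0 [332. 237.] [351. 255.]
0.5 [333. 230.] [352. 250.]
1 [333. 220.] [353. 245.]
1.5 [338. 214.] [359. 238.]
1.8 [341. 213.] [365. 233.]
2.0 [343. 213.] [369. 232.]
2.2 [346. 214.] [372. 232.]
2.5 [351. 214.] [375. 232.]
```

drive_tool([
  {"twist": [0,0,0],"offset": [0,0,-0.2],"grip": 0},
  {"twist": [0,0,0],"offset": [0,0,0],"grip": 0},
  {"twist": [0,0,0],"offset": [0,0,0],"grip": 0},
  {"twist": [0,0,0],"offset": [0,0,0],"grip": 0},
])

```text
clock: 6.9
tool_pos: [635.1, -96.8, 140.0]
tool_rot: [0.416, -3.113, -0.0]
ft_force: [-0.7, 0.9, -0.5]
grip_width: -0.002
finger_force: 0.0
```

```bash
python3 stp.py | head -2; python3 st.py -20 215 160
```

```text
orange 70 348.84285714285716 241.2 332 357 233 256
0 [332. 237.] [351. 255.]
t 6.95 jig [  48.7 -115.8  140. ] F [ 0.4 -0.7  0.6] grip -0.002 q [ 0.13  0.72 -0.04  1.62  0.03  0.8   1.91]
twist fix units [ 0.   -0.01  0.01]
offset units [ 1.37  6.62 -0.4 ]
```

drive_tool([
  {"twist": [0,0,0],"offset": [0,0,-1],"grip": 0},
  {"twist": [0,0,0],"offset": [0,0,-1],"grip": 0},
  {"twist": [0,0,0],"offset": [0.2,0.95,0],"grip": 0},
  {"twist": [0,0,0],"offset": [0.2,0.95,0],"grip": 0},
  {"twist": [0,0,0],"offset": [0.2,0.95,0],"grip": 0},
  {"twist": [0,0,0],"offset": [0.2,0.95,0],"grip": 0},
  {"twist": [0,0,0],"offset": [0.2,0.95,0],"grip": 0},
  {"twist": [0,0,0],"offset": [0.2,0.95,0],"grip": 0},
  {"twist": [0,0,0],"offset": [0.17,0.95,0],"grip": 0},
  {"twist": [0,0,0],"offset": [0,0,0],"grip": 0},
])

```text
clock: 8.2
tool_pos: [479.6, 210.6, 240.4]
tool_rot: [0.429, -3.112, -0.004]
ft_force: [0.4, -0.8, -0.7]
grip_width: -0.0
finger_force: 0.0
```

```bash
python3 st.py -20 215 28
```

```text
t 8.2 jig [-20.9 221.6 240.4] F [ 0.4 -0.8 -0.7] grip -0.0 q [-0.42  0.44 -0.07  1.86  0.04  0.85  1.34]
twist fix units [ 0.02 -0.    0.08]
offset units [-0.02 -0.14  4.25]
```

drive_tool([
  {"twist": [0,0,0],"offset": [0,0,0.7],"grip": 0},
  {"twist": [0,0,0],"offset": [0,0,0.7],"grip": 0},
  {"twist": [0,0,0],"offset": [0,0,0.7],"grip": 0},
  {"twist": [0,0,0],"offset": [0,0,0.7],"grip": 0},
  {"twist": [0,0,0],"offset": [0,0,0.7],"grip": 0},
  {"twist": [0,0,0],"offset": [0,0,0.7],"grip": 0},
  {"twist": [0,0,0],"offset": [0,0,0],"grip": 0},
  {"twist": [0,0,0],"offset": [0,0,0],"grip": 0},
])

```text
clock: 9.2
tool_pos: [482.7, 205.7, 31.1]
tool_rot: [-0.415, 3.113, 0.0]
ft_force: [-0.4, -0.7, 0.7]
grip_width: 0.003
finger_force: 0.0
```

```bash
python3 st.py -20 120 27
```

```text
t 9.2 jig [-19.2 216.   31.1] F [-0.4 -0.7  0.7] grip 0.003 q [-0.43  0.77 -0.04  2.01  0.07  0.36  1.31]
twist fix units [-0.    0.01  0.  ]
offset units [ 0.02 -1.92  0.08]
```

drive_tool([
  {"twist": [0,0,0],"offset": [0.02,-0.2,0.08],"grip": 0},
  {"twist": [0,0,0],"offset": [0,-0.2,0],"grip": 0},
  {"twist": [0,0,0],"offset": [0,-0.2,0],"grip": 0},
  {"twist": [0,0,0],"offset": [0,-0.2,0],"grip": 0},
  {"twist": [0,0,0],"offset": [0,-0.2,0],"grip": 0},
  {"twist": [0,0,0],"offset": [0,-0.2,0],"grip": 0},
  {"twist": [0,0,0],"offset": [0,-0.2,0],"grip": 0},
  {"twist": [0,0,0],"offset": [0,-0.2,0],"grip": 0},
  {"twist": [0,0,0],"offset": [0,-0.2,0],"grip": 0},
  {"twist": [0,0,0],"offset": [0,0,0],"grip": 0},
])

```text
clock: 10.45
tool_pos: [505.2, 118.0, 26.6]
tool_rot: [-0.415, 3.113, -0.0]
ft_force: [-0.8, 2.4, 1.8]
grip_width: -0.002
finger_force: 1.0
```

```bash
python3 st.py -20 105 27
```

```text
t 10.45 jig [-20.5 125.5  26.6] F [-0.8  2.4  1.8] grip -0.002 q [-0.24  0.77 -0.06  2.03  0.12  0.34  1.43]
twist fix units [-0.    0.01 -0.  ]
offset units [-0.01 -0.41 -0.01]
```

Sliding at about 2.4 N. I'll continue in fine steps until the force rises.

drive_tool([
  {"twist": [0,0,0],"offset": [0,-0.1,0],"grip": 0},
  {"twist": [0,0,0],"offset": [0,-0.1,0],"grip": 0},
  {"twist": [0,0,0],"offset": [0,-0.08,0],"grip": 0},
  {"twist": [0,0,0],"offset": [0,0,0],"grip": 0},
])

```text
clock: 10.95
tool_pos: [508.2, 104.3, 26.1]
tool_rot: [0.415, -3.114, 0.001]
ft_force: [0.4, 0.5, 0.8]
grip_width: 0.002
finger_force: 0.2
```

drive_tool([
  {"twist": [0,0,0],"offset": [0,-0.04,0],"grip": 0},
  {"twist": [0,0,0],"offset": [0,-0.04,0],"grip": 0},
  {"twist": [0,0,0],"offset": [0,0,0],"grip": 0},
])

```text
clock: 11.32
tool_pos: [509.2, 101.0, 26.1]
tool_rot: [0.416, -3.114, 0.001]
ft_force: [0.2, 1.1, 0.4]
grip_width: 0.003
finger_force: 0.2
```

```bash
python3 st.py -20 105 27
```

```text
t 11.325 jig [-21.1 108.1  26.1] F [0.2 1.1 0.4] grip 0.003 q [-0.21  0.77 -0.06  2.03  0.13  0.35  1.46]
twist fix units [-0. -0.  0.]
offset units [-0.02 -0.06 -0.02]
```

drive_tool([
  {"twist": [0,0,0],"offset": [0,-0.04,0],"grip": 0},
  {"twist": [0,0,0],"offset": [0,-0.04,0],"grip": 0},
  {"twist": [0,0,0],"offset": [0,0,0],"grip": 0},
])

```text
clock: 11.7
tool_pos: [510.4, 97.1, 26.3]
tool_rot: [0.416, -3.114, 0.001]
ft_force: [0.5, -1.0, -0.3]
grip_width: -0.004
finger_force: 0.0
```

drive_tool([
  {"twist": [0,0,0],"offset": [0,-0.03,0],"grip": 0},
  {"twist": [0,0,0],"offset": [0,0,0],"grip": 0},
])

```text
clock: 11.95
tool_pos: [510.8, 96.1, 26.3]
tool_rot: [-0.416, 3.114, -0.0]
ft_force: [0.8, 0.6, -0.1]
grip_width: 0.0
finger_force: 0.3
```

drive_tool([
  {"twist": [0,0,0],"offset": [0,-0.03,0],"grip": 0},
  {"twist": [0,0,0],"offset": [0,0,0],"grip": 0},
])

```text
clock: 12.2
tool_pos: [511.0, 95.1, 26.3]
tool_rot: [0.417, -3.114, -0.001]
ft_force: [-0.9, 2.3, -0.8]
grip_width: -0.0
finger_force: 1.1
```

```bash
python3 st.py -20 105 27
```

```text
t 12.2 jig [-20.8 101.9  26.3] F [-0.9  2.3 -0.8] grip -0.0 q [-0.19  0.77 -0.07  2.02  0.14  0.35  1.47]
twist fix units [ 0.   -0.    0.01]
offset units [-0.02  0.06 -0.01]
```

drive_tool([
  {"twist": [0,0,0],"offset": [0,-0.04,0],"grip": 0},
  {"twist": [0,0,0],"offset": [0,0,0],"grip": 0},
])

```text
clock: 12.45
tool_pos: [511.1, 94.8, 26.3]
tool_rot: [0.419, -3.113, -0.004]
ft_force: [-1.9, 5.2, 0.1]
grip_width: 0.002
finger_force: 3.1
```

drive_tool([
  {"twist": [0,0,0],"offset": [0,-0.04,0],"grip": 0},
  {"twist": [0,0,0],"offset": [0,0,0],"grip": 0},
])

```text
clock: 12.7
tool_pos: [511.2, 94.6, 26.3]
tool_rot: [0.421, -3.113, -0.006]
ft_force: [-3.1, 9.5, 1.3]
grip_width: -0.001
finger_force: 5.0
```

drive_tool([
  {"twist": [0,0,0],"offset": [0,-0.04,0],"grip": 0},
  {"twist": [0,0,0],"offset": [0,0,0],"grip": 0},
])

```text
clock: 12.95
tool_pos: [511.2, 94.5, 26.3]
tool_rot: [0.424, -3.112, -0.009]
ft_force: [-4.0, 12.6, 1.6]
grip_width: 0.001
finger_force: 6.8
```

Firm contact at 13 N with no further motion. Backing off and rising.

drive_tool([
  {"twist": [0,0,0],"offset": [0,0.3,0],"grip": 0},
  {"twist": [0,0,0],"offset": [0,0.3,0],"grip": 0},
  {"twist": [0,0,0],"offset": [0,0,-0.9],"grip": 0},
  {"twist": [0,0,0],"offset": [0,0,-0.9],"grip": 0},
  {"twist": [0,0,0],"offset": [0,0,-0.9],"grip": 0},
  {"twist": [0,0,0],"offset": [0,0,-0.9],"grip": 0},
  {"twist": [0,0,0],"offset": [0,0,-0.7],"grip": 0},
  {"twist": [0,0,0],"offset": [0,0,0],"grip": 0},
])

```text
clock: 13.95
tool_pos: [506.6, 118.3, 244.1]
tool_rot: [-0.415, 3.108, 0.0]
ft_force: [-0.1, 0.4, -0.6]
grip_width: 0.001
finger_force: 0.0
```

```bash
python3 st.py -20 0 200; python3 stp.py | head -2
python3 - <<'E'
from h import *
c=read_camera("side")["frame"][150:290,260:400,::-1]
cv2.imwrite("pics/s2.png",cv2.resize(c,None,fx=4,fy=4,interpolation=cv2.INTER_CUBIC))
E
```

```text
t 13.95 jig [-19.1 125.4 244.1] F [-0.1  0.4 -0.6] grip 0.001 q [-0.2   0.43 -0.12  1.86  0.07  0.85  1.48]
twist fix units [-0.01  0.06  0.  ]
offset units [ 0.02 -2.51  0.88]
orange 110 344.6181818181818 239.98181818181817 332 357 233 256
0 [332. 237.] [351. 255.]
```

View pics/s2.png

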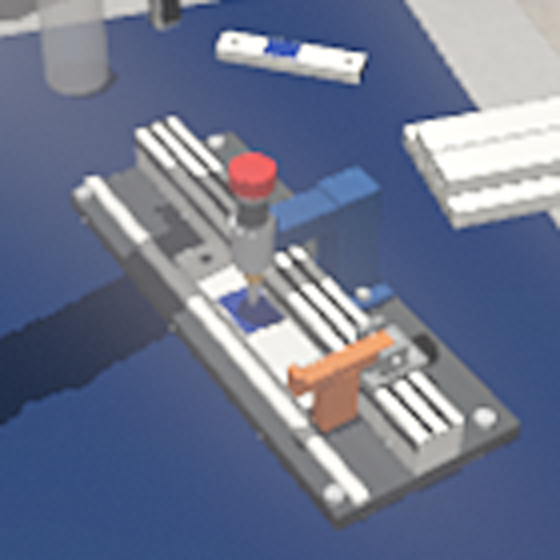

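The stop is level at (340,365), the rail is against its blade, and the blue patch at (250,308) is right under the punch point. Next I'll go over the cap.

drive_tool([
  {"twist": [0,0,0],"offset": [0,-0.63,0],"grip": 0},
  {"twist": [0,0,0],"offset": [0,-0.63,0],"grip": 0},
  {"twist": [0,0,0],"offset": [0,-0.63,0],"grip": 0},
  {"twist": [0,0,0],"offset": [0,-0.63,0],"grip": 0},
  {"twist": [0,0,0],"offset": [0,0,0.4],"grip": 0},
  {"twist": [0,0,0],"offset": [0,0,0.4],"grip": 0},
  {"twist": [0,0,0],"offset": [0,0,0],"grip": 0},
  {"twist": [0,0,0],"offset": [0,0,0],"grip": 0},
])

```text
clock: 15.05
tool_pos: [537.8, -3.6, 201.1]
tool_rot: [0.417, -3.113, -0.0]
ft_force: [0.5, -0.5, 0.3]
grip_width: -0.005
finger_force: 0.0
```

```bash
python3 st.py -20 0 186
```

```text
t 15.05 jig [-20.9  -0.3 201.1] F [ 0.5 -0.5  0.3] grip -0.005 q [ 0.02  0.51 -0.1   1.86  0.07  0.78  1.72]
twist fix units [ 0.   -0.01  0.01]
offset units [-0.02  0.01  0.3 ]
```

drive_tool([
  {"twist": [0,0,0],"offset": [-0.02,0,0.15],"grip": 0},
  {"twist": [0,0,0],"offset": [0,0,0.15],"grip": 0},
  {"twist": [0,0,0],"offset": [0,0,0.15],"grip": 0},
  {"twist": [0,0,0],"offset": [0,0,0.06],"grip": 0},
  {"twist": [0,0,0],"offset": [0,0,0],"grip": 0},
])

```text
clock: 15.68
tool_pos: [539.2, -3.3, 176.5]
tool_rot: [-0.416, 3.113, -0.0]
ft_force: [-1.5, -0.1, 11.5]
grip_width: -0.003
finger_force: 5.3
```

drive_tool([
  {"twist": [0,0,0],"offset": [0,0,0.06],"grip": 0},
  {"twist": [0,0,0],"offset": [0,0,0],"grip": 0},
])

```text
clock: 15.92
tool_pos: [539.2, -3.3, 174.1]
tool_rot: [-0.416, 3.113, -0.0]
ft_force: [-3.3, 0.0, 13.9]
grip_width: 0.002
finger_force: 7.0
```

drive_tool([
  {"twist": [0,0,0],"offset": [0,0,0.06],"grip": 0},
  {"twist": [0,0,0],"offset": [0,0,0],"grip": 0},
])

```text
clock: 16.18
tool_pos: [539.2, -3.3, 171.5]
tool_rot: [-0.416, 3.113, -0.0]
ft_force: [-3.5, 0.4, 18.1]
grip_width: -0.001
finger_force: 8.9
```

drive_tool([
  {"twist": [0,0,0],"offset": [0,0,0.04],"grip": 0},
  {"twist": [0,0,0],"offset": [0,0,0],"grip": 0},
])

```text
clock: 16.42
tool_pos: [539.2, -3.3, 169.2]
tool_rot: [-0.416, 3.113, -0.0]
ft_force: [-2.7, -0.5, 13.3]
grip_width: 0.004
finger_force: 6.5
```

It snapped: the push went from 18 N down to 13 N. Releasing and going over the stop with fingers opened.

drive_tool([
  {"twist": [0,0,0],"offset": [0,0,-0.3],"grip": 0},
  {"twist": [0,0,0],"offset": [0,0,-0.6],"grip": 0},
  {"twist": [0,0,0],"offset": [0,0,-0.6],"grip": 0},
  {"twist": [0,0,0],"offset": [0.1,-0.78,0],"grip": 0.3},
  {"twist": [0,0,0],"offset": [0.1,-0.78,0],"grip": 0.5},
  {"twist": [0,0,0],"offset": [0.1,-0.76,0],"grip": 0.6},
  {"twist": [0,0,0],"offset": [0,0,0],"grip": 0.6},
  {"twist": [0,0,0],"offset": [0,0,0],"grip": 0.6},
])

```text
clock: 17.42
tool_pos: [554.6, -118.4, 242.3]
tool_rot: [0.417, -3.113, -0.002]
ft_force: [-0.4, 0.7, 0.3]
grip_width: 0.599
finger_force: 0.0
```

```bash
python3 st.py -35 -116 62; python3 stp.py | head -1
python3 - <<'E'
from h import *
c=read_camera("top")["frame"][145:240,250:390,::-1]
cv2.imwrite("pics/t3.png",cv2.resize(c,None,fx=5.5,fy=5.5,interpolation=cv2.INTER_CUBIC))
E
```

```text
t 17.425 jig [ -34.7 -115.6  242.3] F [-0.4  0.7  0.3] grip 0.599 q [ 0.22  0.5  -0.09  1.74  0.05  0.91  1.95]
twist fix units [ 0.01 -0.    0.01]
offset units [ 0.   -0.01  3.61]
orange 34 348.70588235294116 239.88235294117646 332 357 233 256
```

View pics/t3.png

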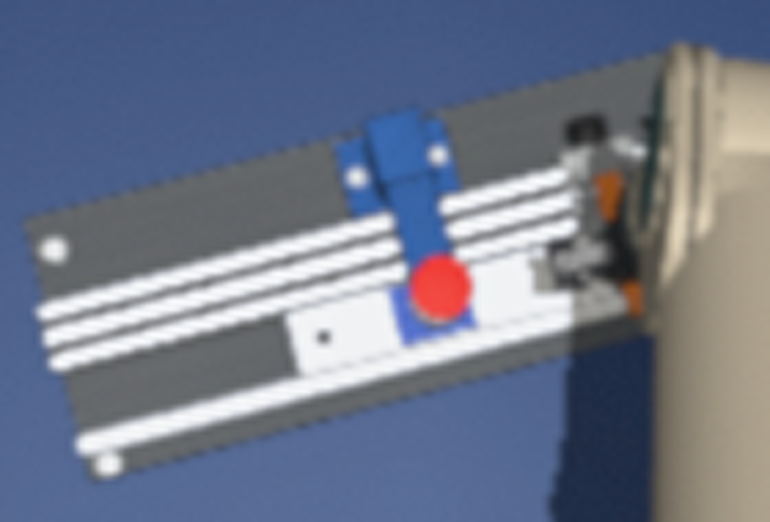

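The top view shows the punch up with its cap at (441,288), the patch under it, and the rail tail edge at about (290,345). The gripper is over the stop, with orange visible at (610,195) and (635,298).

Run:
```python
from h import *
z=np.load("jig.npz"); th,o=z["th"],z["o"]; c,s=np.cos(th),np.sin(th); Rm=np.array([[c,-s],[s,c]])
t=read_camera("top"); f=lambda u,v:(250+(u+.5)/5.5-.5,145+(v+.5)/5.5-.5)
for q,h in(((287,317),38),((299,376),38),((635,298),90),((610,195),85)): print(((onplane(t,*f(*q),h)[:2]-o)@Rm).round(1))
```

```text
[-3.2 91. ]
[-40.3  93. ]
[ -48.7 -113.5]
[  15.2 -115.8]
```

drive_tool([
  {"twist": [0,0,0],"offset": [0,0,0.8],"grip": 0.6},
  {"twist": [0,0,0],"offset": [0,0,0.8],"grip": 0.6},
  {"twist": [0,0,0],"offset": [0,0,0.8],"grip": 0.6},
  {"twist": [0,0,0],"offset": [0,0,0.8],"grip": 0.6},
  {"twist": [0,0,0],"offset": [0,0,0.35],"grip": 0.6},
  {"twist": [0,0,0],"offset": [0,0,0],"grip": 0.6},
  {"twist": [0,0,0],"offset": [0,0,0],"grip": 0.6},
], grip_force=20)

```text
clock: 18.45
tool_pos: [556.1, -119.2, 66.7]
tool_rot: [-0.417, 3.111, -0.001]
ft_force: [0.8, -0.7, 0.1]
grip_width: 0.601
finger_force: 0.0
```

```bash
python3 st.py -35 -116 62
```

```text
t 18.45 jig [ -33.5 -116.7   66.7] F [ 0.8 -0.7  0.1] grip 0.601 q [ 0.21  0.74 -0.07  1.88  0.09  0.52  1.91]
twist fix units [-0.01  0.02  0.01]
offset units [0.03 0.01 0.09]
```

drive_tool([
  {"twist": [0,0,0],"offset": [0.02,0.02,0.12],"grip": 0.6},
  {"twist": [0,0,0],"offset": [0,0,0],"grip": 0.0},
  {"twist": [0,0,0],"offset": [0,0,0],"grip": 0.0},
  {"twist": [0,0,0],"offset": [0,0,0],"grip": 0.0},
  {"twist": [0,0,0],"offset": [0,0,0],"grip": 0.0},
  {"twist": [0,0,0],"offset": [0,0,0],"grip": 0.0},
], grip_force=20)

```text
clock: 19.2
tool_pos: [554.8, -122.4, 60.0]
tool_rot: [-0.413, 3.112, -0.007]
ft_force: [1.7, -5.7, 0.6]
grip_width: 0.183
finger_force: 25.0
```

```bash
python3 st.py -35 -116 62
```

```text
t 19.2 jig [ -35.6 -119.5   60. ] F [ 1.7 -5.7  0.6] grip 0.183 q [ 0.21  0.75 -0.06  1.89  0.1   0.5   1.91]
twist fix units [-0.05  0.02 -0.01]
offset units [-0.01  0.07 -0.04]
```

drive_tool([
  {"twist": [0,0,0],"offset": [0,-0.08,0],"grip": 0.0},
  {"twist": [0,0,0],"offset": [-0.03,0,-0.27],"grip": 0.0},
  {"twist": [0,0,0],"offset": [-0.1,0,-0.26],"grip": 0.0},
  {"twist": [0,0,0],"offset": [-0.16,0,-0.22],"grip": 0.0},
  {"twist": [0,0,0],"offset": [-0.21,0,-0.18],"grip": 0.0},
  {"twist": [0,0,0],"offset": [0,0,0],"grip": 0.0},
])

```text
clock: 19.95
tool_pos: [579.4, -115.8, 107.2]
tool_rot: [-0.417, 3.114, -0.001]
ft_force: [-5.6, -2.2, 5.1]
grip_width: 0.181
finger_force: 27.8
```

```bash
python3 st.py -10 -119 106; python3 stp.py|head -5
```

```text
t 19.95 jig [ -10.1 -119.5  107.2] F [-5.6 -2.2  5.1] grip 0.181 q [ 0.2   0.7  -0.07  1.8   0.08  0.65  1.91]
twist fix units [-0.    0.    0.01]
offset units [-0.    0.01  0.02]
orange 72 343.84722222222223 233.68055555555554 333 356 223 247
0 [332. 237.] [351. 255.]
0.5 [333. 230.] [352. 250.]
1 [333. 220.] [353. 245.]
1.5 [338. 214.] [359. 238.]
```

Lifting as expected, with the stop at about 1 rad. Continuing the arc to about 2.25 rad.

drive_tool([
  {"twist": [0,0,0],"offset": [-0.25,0,-0.12],"grip": 0.0},
  {"twist": [0,0,0],"offset": [-0.27,0,-0.05],"grip": 0.0},
  {"twist": [0,0,0],"offset": [-0.27,0,0.02],"grip": 0.0},
  {"twist": [0,0,0],"offset": [-0.26,0,0.08],"grip": 0.0},
  {"twist": [0,0,0],"offset": [-0.23,0,0.14],"grip": 0.0},
  {"twist": [0,0,0],"offset": [0,0,0],"grip": 0.0},
])

```text
clock: 20.75
tool_pos: [643.4, -98.2, 103.6]
tool_rot: [-0.417, 3.109, -0.0]
ft_force: [2.1, -0.5, 3.3]
grip_width: 0.178
finger_force: 23.7
```

```bash
python3 st.py 54.5 -119 102; python3 stp.py
```

```text
t 20.75 jig [  56.2 -119.3  103.6] F [ 2.1 -0.5  3.3] grip 0.178 q [ 0.15  0.77 -0.07  1.63  0.07  0.74  1.88]
twist fix units [-0.01  0.05  0.01]
offset units [0.03 0.01 0.03]
orange 262 354.9541984732824 225.62213740458014 344 365 213 238
0 [332. 237.] [351. 255.]
0.5 [333. 230.] [352. 250.]
1 [333. 220.] [353. 245.]
1.5 [338. 214.] [359. 238.]
1.8 [341. 213.] [365. 233.]
2.0 [343. 213.] [369. 232.]
2.2 [346. 214.] [372. 232.]
2.5 [351. 214.] [375. 232.]
```

drive_tool([
  {"twist": [0,0,0],"offset": [-0.1,0,0.07],"grip": 0.0},
  {"twist": [0,0,0],"offset": [0,0,0],"grip": 0.0},
  {"twist": [0,0,0],"offset": [0,0,0],"grip": 0.6},
  {"twist": [0,0,0],"offset": [0,0,0],"grip": 0.6},
  {"twist": [0,0,0],"offset": [0,0,0],"grip": 0.6},
  {"twist": [0,0,0],"offset": [0,0,0],"grip": 0.6},
  {"twist": [0,0,0],"offset": [0,0,0],"grip": 0.6},
])

```text
clock: 21.68
tool_pos: [645.4, -97.7, 98.7]
tool_rot: [0.416, -3.114, -0.0]
ft_force: [-0.4, -1.0, 0.3]
grip_width: 0.598
finger_force: 0.0
```

```bash
python3 st.py ; python3 stp.py|head -1
```

```text
t 21.675 jig [  58.3 -119.3   98.7] F [-0.4 -1.   0.3] grip 0.598 q [ 0.15  0.79 -0.07  1.62  0.07  0.74  1.88]
twist fix units [ 0.   -0.    0.01]
orange 238 360.2857142857143 224.62605042016807 352 374 214 237
```

The stop has fallen fully back to about 2.5 rad. Retreating straight up.

drive_tool([
  {"twist": [0,0,0],"offset": [0,0,-0.5],"grip": 0.6},
  {"twist": [0,0,0],"offset": [0,0,-0.8],"grip": 0.6},
  {"twist": [0,0,0],"offset": [0,0,-0.8],"grip": 0.6},
  {"twist": [0,0,0],"offset": [0,0,-0.8],"grip": 0.6},
  {"twist": [0,0,0],"offset": [0,0,-0.8],"grip": 0.6},
  {"twist": [0,0,0],"offset": [0,0,0],"grip": 0.6},
  {"twist": [0,0,0],"offset": [0,0,0],"grip": 0.6},
])

```text
clock: 22.6
tool_pos: [644.8, -97.6, 283.2]
tool_rot: [0.416, -3.113, -0.0]
ft_force: [0.1, -0.1, -0.9]
grip_width: 0.603
finger_force: 0.0
```

```bash
python3 stp.py|head -1
python3 - <<'E'
from h import *
c=read_camera("side")["frame"][150:290,260:400,::-1]
cv2.imwrite("pics/s4.png",cv2.resize(c,None,fx=4,fy=4,interpolation=cv2.INTER_CUBIC))
E
```

```text
orange 264 361.57575757575756 224.1969696969697 352 376 215 237
```

View pics/s4.png

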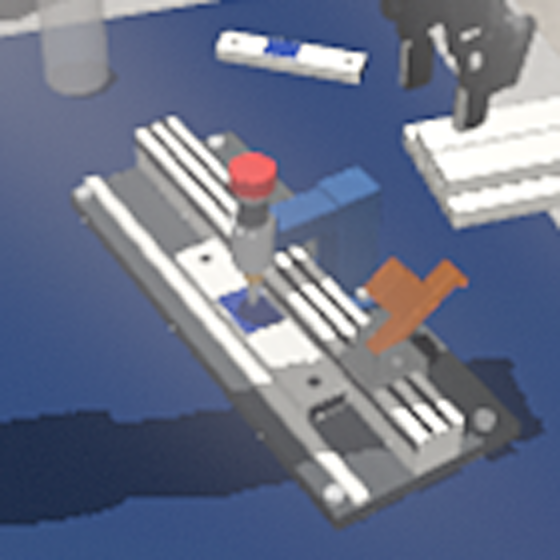

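The stop is up at (415,300), the punch is up with its cap at (252,172), the patch is still under the punch at (250,308), and the gripper is clear.

```bash
python3 -c "
from rig import ticket; print(ticket.finish_job())"
```

```text
the job is handed in; nothing more can be done
None
```

The job is handed in: the punch snapped on the rail at about 18 N with the rail hard against the lowered stop, and in the last pictures the punch and the stop are back up and the rail is where it was marked; the hand-in gave no verdict.

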